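# Find the socket for the wheel-head nut

### The job

Find which of the three look-alike sockets on the ware board fits the hex nut in the middle of the potter's wheel, by trying them on it; stand any that does not fit back upright on the ware board. Finish with the fitting socket all the way down over the nut and still gripped in the hand: do not let go of it. Leave the bowl, the glaze jar and the wooden rib alone.

Things in the scene. Friction and masses are not known exactly. Their poses are not given: they have to be found in the camera images.
- nut (a point): centre of the foot of the steel hex nut amid the fixed wheel head (210 mm across, top 64 mm above the bench). Nut 30 mm across flats, 22 mm tall, its top 4 mm a round chamfer, 29 narrowing to 24 mm; it does not turn. It stands on a 52 mm washer whose top is at this point: a seated socket's foot rests there. z up, x square to a flat of the nut
- socket_a_mid (a point): steel socket, on its axis half-way up (44.5 mm above the foot); z up, x square to a flat of body and bore. 44 mm hexagonal body 45 mm tall; on it the adapter block to grip, 40 along x, 18 along y, 44 mm tall, its middle 22.5 mm above this point. Hex bore in the foot 28 mm deep: 33 mm across flats in the one that fits, 24 or less in the others, which stop on top of the nut
- socket_b_mid (a point): steel socket, on its axis half-way up (44.5 mm above the foot); z up, x square to a flat of body and bore. 44 mm hexagonal body 45 mm tall; on it the adapter block to grip, 40 along x, 18 along y, 44 mm tall, its middle 22.5 mm above this point. Hex bore in the foot 28 mm deep: 33 mm across flats in the one that fits, 24 or less in the others, which stop on top of the nut
- socket_c_mid (a point): steel socket, on its axis half-way up (44.5 mm above the foot); z up, x square to a flat of body and bore. 44 mm hexagonal body 45 mm tall; on it the adapter block to grip, 40 along x, 18 along y, 44 mm tall, its middle 22.5 mm above this point. Hex bore in the foot 28 mm deep: 33 mm across flats in the one that fits, 24 or less in the others, which stop on top of the nut
- socket_a: the same socket, at its foot, same axes; stands bore down on the ware board, 0.25 to 0.45 kg. The three look alike and stand in any order; which one fits is unmarked: try them
- socket_b: the same socket, at its foot, same axes; stands bore down on the ware board, 0.25 to 0.45 kg. The three look alike and stand in any order; which one fits is unmarked: try them
- socket_c: the same socket, at its foot, same axes; stands bore down on the ware board, 0.25 to 0.45 kg. The three look alike and stand in any order; which one fits is unmarked: try them
- ware_board: fixed wooden ware board, 120 mm along its x, 340 mm along its y, 16 mm thick, on which the sockets stand in a row along its y about 105 mm apart; origin under its centre
- bowl: white ceramic bowl 110 mm across, 50 mm tall, a bystander; origin at its foot
- glaze_jar: white closed jar 64 mm across, 85 mm tall, a bystander; origin at its foot
- rib: flat wooden rib, about 60 by 130 mm and 8 mm thick, a bystander; origin at its underside
There are look-alikes about, which are no part of the job. What is shaped like the socket_b but yellow is not meant.

How it is judged (in metres and radians):
At the end, for the whole second after the job is handed in: One socket (only the fitting one can) is down over the nut: foot within 4 mm of the washer, within 4 mm of the nut's axis, within 4.5 degrees of upright, at rest and still gripped by the fingers (over 2 N); the other two stand upright (within 7 degrees) on the ware board, not touched by the fingers (((z of socket_a in the frame of nut below 0.004 m and horizontal distance between socket_a and nut below 0.004 m and angle between socket_a's own z axis and vertical below 0.08 rad and linear speed of socket_a below 0.02 m/s and contact force between socket_a and the fingers above 2 N and angle between each of socket_b, socket_c's own z axis and vertical below 0.12 rad and contact force between each of socket_b, socket_c and ware_board above 0.8 N and contact force between each of socket_b, socket_c and the fingers below 0.5 N) or (z of socket_b in the frame of nut below 0.004 m and horizontal distance between socket_b and nut below 0.004 m and angle between socket_b's own z axis and vertical below 0.08 rad and linear speed of socket_b below 0.02 m/s and contact force between socket_b and the fingers above 2 N and angle between each of socket_a, socket_c's own z axis and vertical below 0.12 rad and contact force between each of socket_a, socket_c and ware_board above 0.8 N and contact force between each of socket_a, socket_c and the fingers below 0.5 N) or (z of socket_c in the frame of nut below 0.004 m and horizontal distance between socket_c and nut below 0.004 m and angle between socket_c's own z axis and vertical below 0.08 rad and linear speed of socket_c below 0.02 m/s and contact force between socket_c and the fingers above 2 N and angle between each of socket_a, socket_b's own z axis and vertical below 0.12 rad and contact force between each of socket_a, socket_b and ware_board above 0.8 N and contact force between each of socket_a, socket_b and the fingers below 0.5 N))); the arm keeps its last pose, push and grip.
It fails at once if the white bowl is disturbed (moved over 25 mm) (distance of bowl from where it was at the start of the episode above 0.025 m).
It fails at once if the glaze jar is disturbed (moved over 25 mm) (distance of glaze_jar from where it was at the start of the episode above 0.025 m).
It fails at once if the wooden rib is disturbed (moved over 25 mm) (distance of rib from where it was at the start of the episode above 0.025 m).
It also fails if it takes over 72 s, if anything falls off the work surface, if the arm or the gripper's body presses on something with over 40 N, if the wrist force passes 120 N, or if a joint passes its speed limit or range.

### The arm

A 6-joint arm with a two-finger parallel gripper is mounted at the origin on the work surface. World frame = base frame: x ahead of the robot, y to its left, z up, the work surface at z = 0. Lengths are in mm, angles in rad, forces in N, time in s.
With the tool pointing down it reaches from about 400 to 925 mm from the base axis. Payload 12.5 kg.
Tool frame: the origin (TCP) lies midway between the tips of the shut fingers; the grasp point (between the pads) lies 19 mm behind it; z points along the fingers, y is the direction in which the jaws open and shut (so a half turn about z gives the same grasp; the last joint's range is limited). The gripper opens to 95 mm and grips with 3 to 60 N. Pads are 20 mm wide; open, the fingers measure 119 mm over their backs; the gripper's body (75 mm by 180 mm) begins 59 mm behind the grasp point.
Start: joints at [-1.426, 0.491, 1.559, -0, 1.092, -0.106], TCP at [155.134, -605.459, 214.661] pointing down, gripper open.
Joint ranges: [-3.1, 3.1], [-0.84, 2.19], [0.05, 2.79], [-1.13, 4.28], [0.06, 2.93], [-2.69, 2.69]. Speed limits (rad/s): [2.22, 2.22, 2.79, 3.14, 3.14, 3.14].

### API

Orientations are given as [roll, pitch, yaw] about the fixed x, y, z axes, in that order (R = Rz(yaw) Ry(pitch) Rx(roll)).
In Python, from cell import env, eyes, job_done, boxes_of, regions_of gives the robot as it stands.
- The arm moves only by the tool send_rows, never from a script. Its argument "plan" is text: rows parted by semicolons, each of 5 numbers parted by spaces: the shift along the tool's x, y, z in mm, then the turn about the tool's z in rad, then the finger opening in mm, from 0 to 95.1. In form: x y z roll gripper; .... A call has 1 to 8 rows; each row shifts and turns the pose as measured when the row begins, along the tool's axes as they then stand; what a row does not reach is not made up. A row lasts 1/10 s, in which the tool goes at most 50 mm and 8.59 degrees, less where a joint would pass 70% of its speed; a pose out of reach is approached as far as the arm can. A call with a gripper value outside its range is refused whole. The fingers move at their own pace and stop on an object; the grip force is fixed at half the most. Time passes only in rows, so rows that do not move let the fingers close. It gives the time, the measured TCP pose, the force and the opening at its end, in the units of the state.
- env.state(): the state, without advancing time (a new reading comes with each control period).
- eyes.read_camera(name): name is "side" or "top" or "wrist"; returns a dict with "image" (480x640x3 uint8, red, green, blue), "vertical_fov" (degrees; the focal length in pixels is half the picture's height over the tangent of half this angle, whatever the lens; pixels are square), "cx", "cy" (the principal point, pixels), "extrinsics" (4x4, takes a point from camera to world coordinates). Camera axes: x right, y up, looking along -z (the intrinsics and any distortion apply to the point x, -y, -z); pixel columns grow to the right and rows downward; lengths in mm; the calibration is good to about 2 mm. A picture is of the moment at which its call begins. There is no depth.
- job_done(): hands the job in, once; it reports no verdict.
Trained networks look in a picture, given as the dict that the camera call returned (one of the last four; its "shot" number tells which), for a name from the list of things; names that differ only in an ending like _2 or _b are one class to them, and where a whole thing is asked for, a point or a joint stands for the part that bears it (a point fixed in the world has none). Each returns a list of dicts, best first, with "confidence" (0 to 1); they miss things now and then, are a little off and sometimes report something else, mostly with a low value. They report only what shows in the picture. A call takes as long as a camera call. They do not tell look-alikes from the thing itself.
- boxes_of(target, picture): "bbox" ([left, top, width, height] in pixels, round what is visible of it).
- regions_of(target, picture): "pixels" (480x640 bool, what is visible of it) and "bbox" ([left, top, width, height] in pixels, round what is visible of it).
The state is a dict: "t": time; "joints": joint angles; "qvel": joint speeds; "tau": joint torques, N m; "eef_pos": TCP position; "tcp_rot": TCP orientation; "ft_force": force on the tool from outside, world axes, zero at the start; "moment": the same for the moment, N m; "opening": opening from 0.0 (shut) to 1.0 (fully open).
Only numpy, scipy, OpenCV 4.12 (cv2) and the standard library are available. Lean on these libraries where they do the work, as an engineer would, in place of code of your own. Each camera call takes 0.05 s, during which the arm holds its last target.

## Working session

There is one attempt and no reset: what is moved stays moved. The work goes in short steps, Python scripts to look and compute and a tool call to move; the robot and the scene stay as the last step left them, time stands still between calls to the robot, and variables do not carry over. Pictures are saved under pics/ and viewed, and the job is handed in when it is done.

Besides the shell and the picture viewer there is one more tool, called after "Emit:" by a JSON object that holds its "method" and its "body", one argument or row to a line. send_rows: Moves the arm, as the interface text tells. Its arguments: {"type":"object","properties":{"plan":{"type":"string"}},"required":["plan"]}

```bash
ls; mkdir -p pics
python3 - <<'E'
from cell import env, eyes
import cv2
print(env.state())
for n in ("side","top","wrist"):
    p=eyes.read_camera(n); cv2.imwrite(f"pics/{n}0.png",p["image"][...,::-1]); print(n,p["vertical_fov"],p["cx"],p["cy"],p["extrinsics"].round(3).tolist(),[k for k in p if k!="image"])
E
```

```text
pics
{'t': 0.0, 'joints': array([-1.42560256e+00,  4.91566269e-01,  1.55946921e+00, -1.07124922e-05,
        1.09170626e+00, -1.05593748e-01]), 'qvel': array([-1.08090516e-03,  8.89319911e-06, -6.23050956e-04,  2.18917512e-04,
       -1.76309440e-03,  7.68740822e-04]), 'tau': array([ 1.15646297e-03, -6.12646222e+01, -2.58181983e+01,  6.93325885e-02,
        4.81255667e-02, -8.56090810e-05]), 'eef_pos': array([ 155.09039898, -605.18789573,  214.0507807 ]), 'tcp_rot': array([-3.14044897e+00, -1.11662514e-04,  2.50792399e-01]), 'ft_force': array([ 0.24980877,  0.10590141, -0.14274872]), 'moment': array([0.04220811, 0.02804023, 0.05088096]), 'opening': 0.9976681775417426}
side 49.84387544091135 316.4385563068047 246.07761618245004 [[-0.944, 0.227, -0.24, 411.601], [-0.33, -0.622, 0.71, 565.832], [0.012, 0.75, 0.662, 647.085], [0.0, 0.0, 0.0, 1.0]] ['vertical_fov', 'cx', 'cy', 'extrinsics', 'shot']
top 49.74464461957486 319.31982161660466 244.41472911750708 [[0.1, 0.974, -0.206, 398.377], [-0.995, 0.097, -0.023, -63.937], [-0.002, 0.207, 0.978, 1156.446], [0.0, 0.0, 0.0, 1.0]] ['vertical_fov', 'cx', 'cy', 'extrinsics', 'shot']
wrist 70.10190350185051 322.7381453606988 244.64803666467606 [[0.248, 0.941, 0.231, 220.244], [-0.969, 0.241, 0.058, -587.79], [-0.001, -0.238, 0.971, 384.366], [0.0, 0.0, 0.0, 1.0]] ['vertical_fov', 'cx', 'cy', 'extrinsics', 'shot']
```

View pics/side0.png

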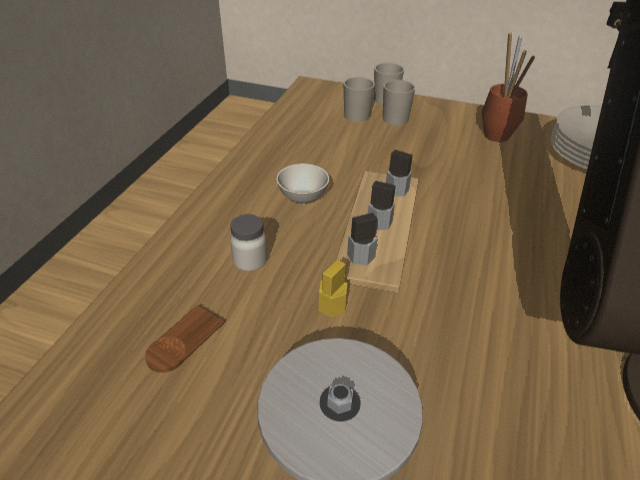

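View pics/top0.png

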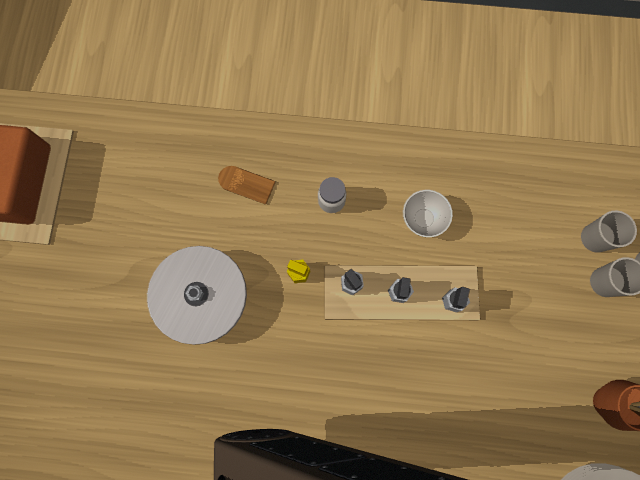

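View pics/wrist0.png

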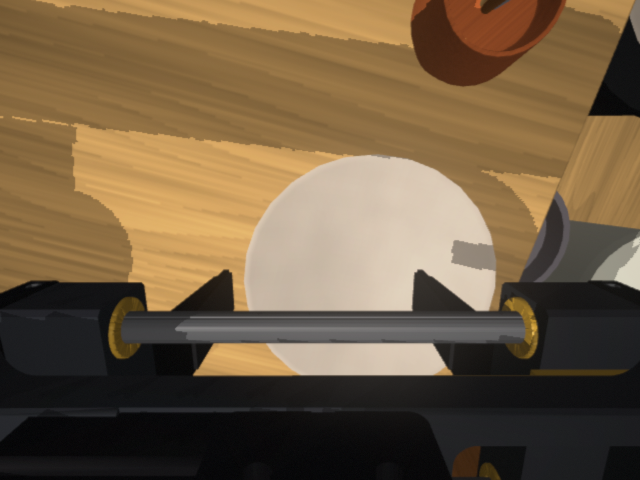

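The side view shows the steel sockets at (363,240), (381,205) and (399,173). The yellow look-alike is at (333,290) and the nut at (341,398). In the top view the sockets are at (351,282), (401,289) and (457,298), yellow is at (298,271) and the nut at (196,293). The cups, jar and bowl are bystanders.

```bash
cat > h.py <<'E'
import numpy as np, cv2
from scipy.optimize import least_squares, minimize
def K(p):
    f=240/np.tan(np.radians(p["vertical_fov"])/2); return f,p["cx"],p["cy"]
def proj(p,X):
    X=np.atleast_2d(X); E=np.asarray(p["extrinsics"]); c=(X-E[:3,3])@E[:3,:3]
    f,cx,cy=K(p); return np.c_[cx+f*c[:,0]/-c[:,2], cy-f*c[:,1]/-c[:,2]]
def ray(p,uv):
    f,cx,cy=K(p);E=np.asarray(p["extrinsics"]); d=np.array([(uv[0]-cx)/f,-(uv[1]-cy)/f,-1.]); d=E[:3,:3]@d
    return E[:3,3],d/np.linalg.norm(d)
def atz(p,uv,z):
    o,d=ray(p,uv); return o+d*(z-o[2])/d[2]
def tri(obs):
    A=np.zeros((3,3));b=np.zeros(3)
    for p,uv in obs:
        o,d=ray(p,uv);M=np.eye(3)-np.outer(d,d);A+=M;b+=M@o
    X=np.linalg.solve(A,b); return X,[np.linalg.norm(proj(p,X)[0]-uv) for p,uv in obs]
def rot(a): return np.array([[np.cos(a),-np.sin(a)],[np.sin(a),np.cos(a)]])
def hexpts(af): # x square to flat
    a=np.radians(30+60*np.arange(6)); return af/np.sqrt(3)*np.c_[np.cos(a),np.sin(a)]
def socket_hulls(x,y,z,yaw):
    H=hexpts(44)@rot(yaw).T+[x,y]; B=np.array([[20,9],[-20,9],[-20,-9],[20,-9]])@rot(yaw).T+[x,y]
    h=lambda P,a,b: np.r_[np.c_[P,np.full(len(P),a)],np.c_[P,np.full(len(P),b)]]
    return h(H,z,z+45),h(B,z+45,z+89)
def sil(p,x,y,z,yaw,off=(0,0),S=4):
    m=np.zeros((480*S,640*S),np.uint8)
    for P in socket_hulls(x,y,z,yaw):
        q=((proj(p,P)+off)*S+S/2).astype(np.float32); cv2.fillConvexPoly(m,cv2.convexHull(q).astype(np.int32),1)
    return m
E
python3 - <<'E'
from h import *
from cell import eyes,regions_of,boxes_of
import pickle
D={}
for n in ("side","top"):
    p=eyes.read_camera(n); D[n]=dict(p=p)
    for t in ("socket_a","nut","ware_board","bowl","glaze_jar","rib"):
        r=regions_of(t,p); D[n][t]=r
        print(n,t,[(round(q["confidence"],2),q["bbox"],int(q["pixels"].sum())) for q in r])
pickle.dump(D,open("d.pkl","wb"))
E
```

```text
side socket_a [(0.9, [387.6, 154.1, 26.6, 44.9], 917), (0.66, [344.8, 214.1, 29.7, 50.9], 1233), (0.62, [319.4, 260.0, 29.4, 56.3], 1296), (0.58, [369.3, 180.0, 26.7, 49.4], 989)]
side nut [(0.56, [258.8, 337.3, 163.7, 139.7], 19321)]
side ware_board [(0.88, [338.2, 173.2, 81.0, 119.4], 4110), (0.26, [367.5, 181.8, 29.5, 47.5], 1008)]
side bowl [(0.96, [274.8, 165.9, 54.8, 40.3], 1661)]
side glaze_jar [(0.69, [230.4, 213.8, 33.7, 57.3], 1756)]
side rib [(0.93, [142.1, 304.5, 80.3, 70.5], 2698)]
top socket_a [(0.74, [341.7, 272.0, 24.0, 21.6], 434), (0.68, [388.2, 282.2, 23.9, 19.0], 448), (0.58, [442.2, 287.1, 27.3, 27.3], 549), (0.57, [287.6, 260.1, 23.4, 23.4], 396)]
top nut [(0.7, [143.8, 247.0, 104.3, 99.8], 7626)]
top ware_board [(0.62, [323.9, 263.1, 156.4, 54.7], 6904)]
top bowl [(0.87, [397.3, 190.4, 56.5, 47.2], 1779)]
top glaze_jar [(0.75, [317.2, 179.8, 25.6, 35.2], 848)]
top rib [(0.76, [218.7, 165.0, 56.7, 40.1], 1284)]
```

```bash
cat > fit.py <<'E'
from h import *
def iou(m,M): 
    return (m&M).sum()/max(1,(m|M).sum())
def cost(v,views):
    x,y,z,yaw=v; s=0
    for p,M,bx in views:
        S=4; m=sil(p,x,y,z,yaw,S=S)
        l,t,r,b=bx; mm=m[t*S:b*S,l*S:r*S]; mm=cv2.resize(mm*255,(r-l,b-t),interpolation=cv2.INTER_AREA)/255.
        MM=M[t:b,l:r].astype(float); s+=1-np.minimum(mm,MM).sum()/np.maximum(mm,MM).sum()
    return s/len(views)
def fit(pairs,z0=16,dz=True):
    views=[]
    for p,q in pairs:
        M=q["pixels"]; l,t,w,h=q["bbox"]; views.append((p,M,(max(0,int(l)-12),max(0,int(t)-12),min(640,int(l+w)+12),min(480,int(t+h)+12))))
    c=[]
    for p,M,_ in views:
        yy,xx=np.nonzero(M); c.append((p,np.array([xx.mean(),yy.mean()])))
    X,res=tri(c) if len(c)>1 else (atz(c[0][0],c[0][1],z0+44),0)
    best=None
    for yaw in np.arange(0,np.pi,np.pi/18):
        v=np.array([X[0],X[1],z0,yaw]); cc=cost(v,views)
        if best is None or cc<best[0]: best=(cc,v)
    r=None
    cands=sorted([(cost(np.array([X[0],X[1],z0,y]),views),y) for y in np.arange(0,np.pi,np.pi/18)])[:4]
    out=[]
    for _,y in cands:
        v0=np.array([X[0],X[1],z0,y]); sim=np.vstack([v0]+[v0+d for d in np.diag([6,6,4,.2])])
        o=minimize(cost,v0,args=(views,),method="Nelder-Mead",options=dict(initial_simplex=sim,xatol=.05,fatol=1e-4,maxiter=300))
        out.append((o.fun,o.x))
    out.sort(key=lambda t:t[0])
    return X,res,out
E
python3 - <<'E'
from fit import *
import pickle
D=pickle.load(open("d.pkl","rb"))
ps,pt=D["side"]["p"],D["top"]["p"]
S={ "near":(1,0),"mid":(3,1),"far":(0,2),"yellow":(2,3)}
for k,(i,j) in S.items():
    a,b=D["side"]["socket_a"][i],D["top"]["socket_a"][j]
    X,res,out=fit([(ps,a),(pt,b)])
    print(k,X.round(1),np.round(res,1)); [print("   ",round(f,3),v.round(2)) for f,v in out[:3]]
for t in("nut","ware_board","bowl","glaze_jar","rib"):
    c=[]
    for n in("side","top"):
        yy,xx=np.nonzero(D[n][t][0]["pixels"]);c.append((D[n]["p"],(xx.mean(),yy.mean())))
    print(t,*[np.round(q,1) for q in tri(c)])
print(atz(ps,(341,398),76),atz(pt,(196,293),86))
im=np.hstack([cv2.resize(ps["image"][140:330,300:430],None,fx=3,fy=3),cv2.resize(pt["image"][250:440,280:490],None,fx=3,fy=3)[:570]])
cv2.imwrite("pics/crop1.png",im[...,::-1]); print(im.shape)
E
```

```text
near [ 555.9 -115.5   53.3] [0.1 0. ]
    0.061 [ 556.87 -116.26   12.72    0.8 ]
    0.061 [ 557.22 -116.41   11.59    0.78]
    0.062 [ 556.98 -116.85   11.26    0.8 ]
mid [ 547.1 -219.9   60.3] [0. 0.]
    0.114 [ 549.19 -222.74   12.37    3.11]
    0.114 [ 5.4914e+02 -2.2265e+02  1.2660e+01 -3.0000e-02]
    0.115 [ 548.96 -222.14   12.93    3.09]
far [ 539.7 -338.3   60.3] [0.2 0.2]
    0.093 [ 541.15 -342.36   13.13    2.96]
    0.093 [ 541.04 -342.51   12.88    2.98]
    0.094 [ 541.08 -342.4    13.47    2.98]
yellow [571.3   3.1  35.9] [0.4 0.3]
    0.065 [572.35   2.97  -3.74   1.32]
    0.065 [572.51   3.05  -4.03   1.3 ]
    0.116 [572.14   3.68  -2.22   2.3 ]
nut [495.2 214.4  43.6] [0. 0.]
ware_board [ 548.9 -232.6  -36.4] [2.8 2.5]
bowl [ 729.2 -272.1   33.1] [0.5 0.5]
glaze_jar [749.9 -53.6  38.6] [0.3 0.2]
rib [771.8 150.9  -3.6] [0.9 0.6]
[494.74241858 214.01842592  76.        ] [495.56761222 205.44359297  86.        ]
(570, 1020, 3)
```

Run:
```python
import cv2,pickle
D=pickle.load(open("d.pkl","rb"))
a=D["side"]["p"]["image"][355:445,290:400];b=D["top"]["p"]["image"][255:330,155:240]
cv2.imwrite("pics/nut1.png",cv2.resize(a,(770,630),interpolation=3)[:590,:,::-1]);cv2.imwrite("pics/nut2.png",cv2.resize(b,(680,600),interpolation=3)[:,:,::-1])
```

```text
(no output)
```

View pics/nut1.png

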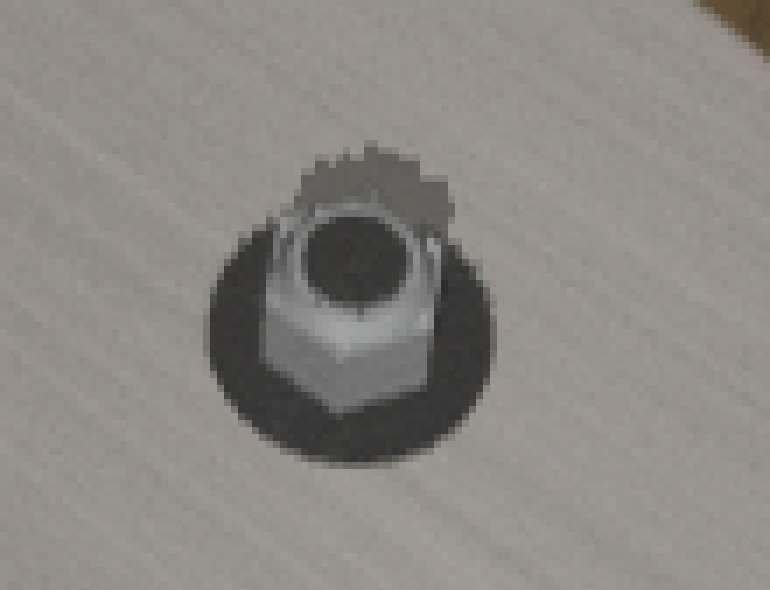

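View pics/nut2.png

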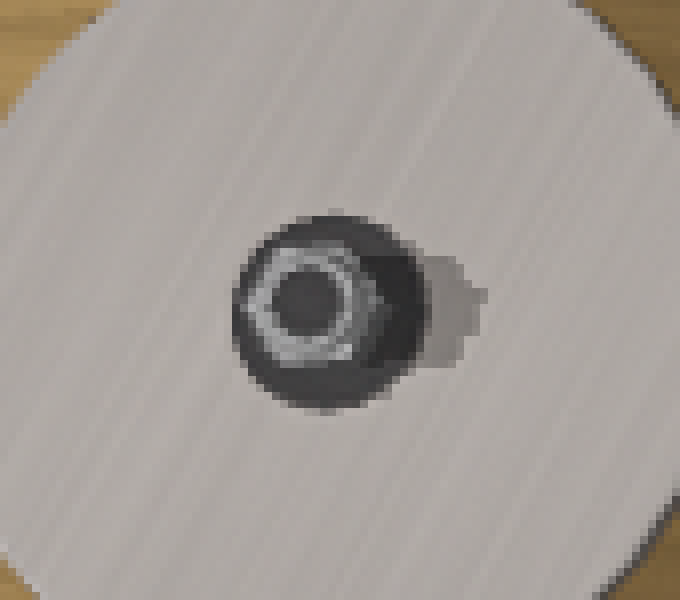

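View pics/crop1.png

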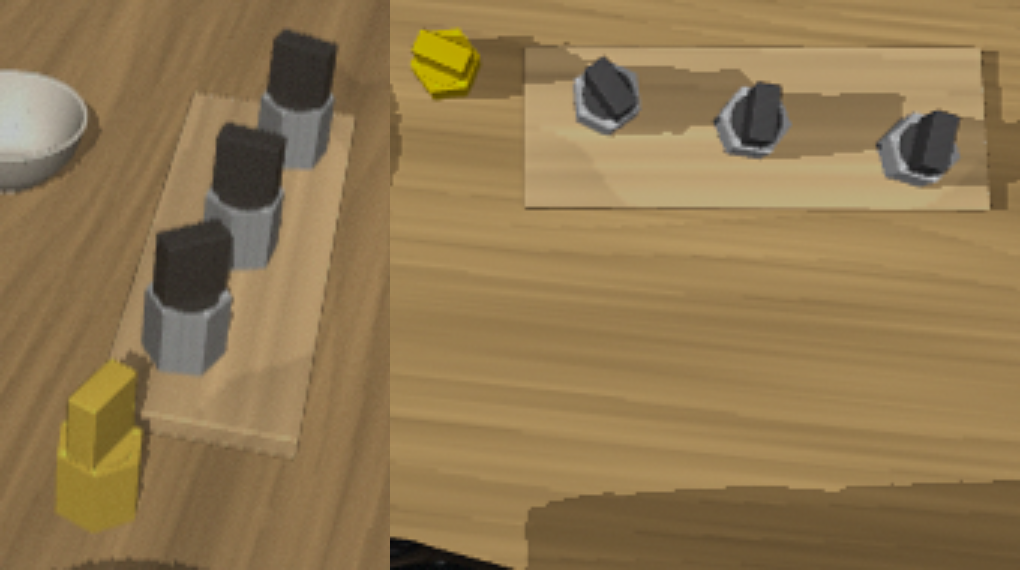

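Run:
```python
from h import *
import pickle
D=pickle.load(open("d.pkl","rb"));ps,pt=D["side"]["p"],D["top"]["p"]
print(tri([(ps,(340,401.0)),(pt,(195.8,293.1))]))
for s in ("side","top"): print(s,[ (int(q["pixels"].sum())) for q in D[s]["nut"]])
```

```text
(array([496.84135698, 211.29010687,  64.15303401]), [np.float64(0.36162056099208173), np.float64(0.21716682140081592)])
side [19321]
top [7626]
```

Emit:
{"method": "send_rows", "body": {
  "plan": "41 -28 0 0 60; 41 -28 0 0 60; 41 -28 0 0 60; 41 -28 0 0 60; 41 -28 0 0 60; 41 -28 0 0 60; 41 -28 0 0 60; 41 -28 0 0 60"
}}

```text
t: 1.65
eef_pos: [418.2, -306.7, 214.1]
tcp_rot: [3.139, -0.001, 0.241]
ft_force: [0.5, -0.5, -0.0]
opening: 0.63
```

Emit:
{"method": "send_rows", "body": {
  "plan": "41 -28 0 0 60; 38 -26 -8 0 60; 0 0 -8 0.12 60; 0 0 0 0.12 60; 0 0 0 0 60"
}}

```text
t: 2.15
eef_pos: [487.0, -227.2, 231.1]
tcp_rot: [3.138, -0.003, 0.002]
ft_force: [-0.4, 0.5, -0.1]
opening: 0.628
```

Run:
```python
from h import *
from cell import eyes,regions_of,env
import pickle
p=eyes.read_camera("wrist"); r=regions_of("socket_a",p); print(env.state()["eef_pos"],env.state()["tcp_rot"])
print([(round(q["confidence"],2),q["bbox"],int(q["pixels"].sum())) for q in r])
pickle.dump((p,r),open("w1.pkl","wb")); cv2.imwrite("pics/w1.png",p["image"][...,::-1])
```

```text
[ 486.61434873 -227.73845537  230.94605849] [ 3.13857116e+00 -2.58287824e-03  6.52506787e-03]
[(0.96, [33.0, 115.1, 106.0, 55.5], 3644), (0.9, [399.3, 151.8, 68.4, 49.6], 2621)]
```

View pics/w1.png

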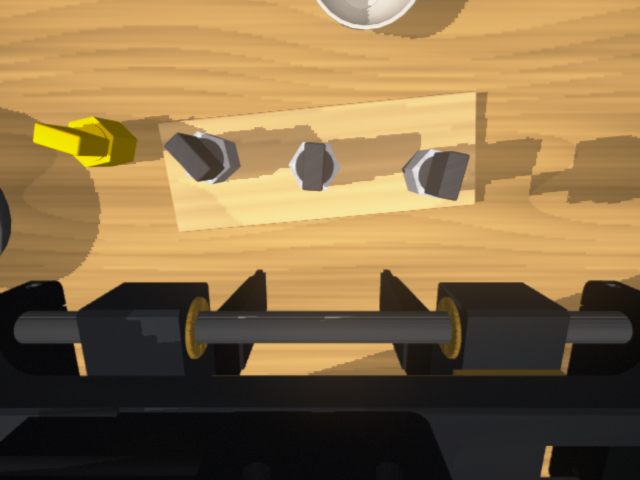

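```bash
cat > seg.py <<'E'
from fit import *
def satmask(p,bx):
    l,t,r,b=bx; im=p["image"][t:b,l:r].astype(float); mx=im.max(2);mn=im.min(2)
    m=((mx-mn)/np.maximum(mx,1)<0.27).astype(np.uint8)
    n,L,st,_=cv2.connectedComponentsWithStats(m); k=1+np.argmax(st[1:,4]); M=np.zeros((480,640),bool); M[t:b,l:r]=L==k
    yy,xx=np.nonzero(M); return dict(pixels=M,bbox=[xx.min(),yy.min(),np.ptp(xx)+1,np.ptp(yy)+1])
def overlay(p,vs,bx,fn,s=3):
    im=p["image"].copy(); l,t,r,b=bx; im=cv2.resize(im[t:b,l:r],None,fx=s,fy=s)
    for v in vs:
        for P in socket_hulls(*v):
            n=len(P)//2; q=((proj(p,P)+.5-[l,t])*s).astype(int)
            cv2.polylines(im,[q[:n],q[n:]],True,(255,0,0),1)
            for i in range(n): cv2.line(im,tuple(map(int,q[i])),tuple(map(int,q[i+n])),(0,255,0),1)
    cv2.imwrite(fn,im[...,::-1])
E
python3 - <<'E'
from seg import *
import pickle
D=pickle.load(open("d.pkl","rb"));ps,pt=D["side"]["p"],D["top"]["p"]; pw,_=pickle.load(open("w1.pkl","rb"))
bw={"near":(158,120,245,190),"mid":(285,135,345,195),"far":(398,140,475,205)}
bs={"near":(340,208,382,270),"mid":(364,176,400,236),"far":(382,146,418,200)}
bt={"near":(336,264,368,300),"mid":(386,274,416,306),"far":(438,282,474,316)}
vs=[]
for k in bw:
    qs=[(pw,satmask(pw,bw[k])),(ps,satmask(ps,bs[k])),(pt,satmask(pt,bt[k]))]
    print(k,[q["pixels"].sum() for _,q in qs])
    for i in ((0,),(0,1,2)):
        X,res,out=fit([qs[j] for j in i]) 
        print(i,np.round(X,1),np.round(res,1));[print("   ",round(f,3),v.round(2)) for f,v in out[:2]]
    vs.append(out[0][1])
overlay(pw,vs,(150,80,400+80,220),"pics/o1.png",2)
overlay(ps,vs,(320,140,430,280),"pics/o2.png",4)
E
```

```text
near [np.int64(1090), np.int64(1388), np.int64(435)]
(0,) [ 559.9 -127.2   60. ] 0
    0.472 [ 570.81  -53.83 -246.97    0.6 ]
    0.473 [ 568.84  -68.72 -205.87    3.78]
(0, 1, 2) [ 556.8 -120.9   53. ] [5.3 1.7 2.7]
    0.27 [ 556.41 -115.93   14.76    0.75]
    0.27 [ 556.63 -115.95   14.16    0.78]
mid [np.int64(1840), np.int64(1394), np.int64(471)]
(0,) [ 549.8 -218.    60. ] 0
    0.04 [ 549.24 -218.19   14.39    1.  ]
    0.041 [ 549.56 -217.95   14.59    3.08]
(0, 1, 2) [ 548.6 -219.    58.1] [1.7 0.1 0.7]
    0.144 [ 548.86 -219.15   18.52    0.99]
    0.144 [ 548.87 -219.15   18.62    0.99]
far [np.int64(2537), np.int64(1037), np.int64(535)]
(0,) [ 543.  -336.7   60. ] 0
    0.031 [ 5.4155e+02 -3.4078e+02  5.4800e+00 -1.9000e-01]
    0.031 [ 5.4168e+02 -3.4087e+02  4.7900e+00 -2.0000e-01]
(0, 1, 2) [ 542.8 -340.3   49.3] [0.2 0.6 0.6]
    0.109 [ 541.67 -340.87   12.41    2.94]
    0.109 [ 5.4164e+02 -3.4080e+02  1.2620e+01 -2.1000e-01]
```

View pics/o1.png

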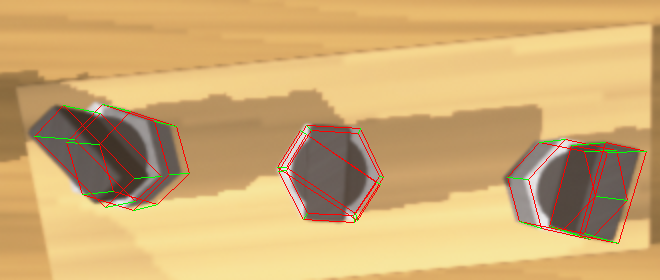

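View pics/o2.png

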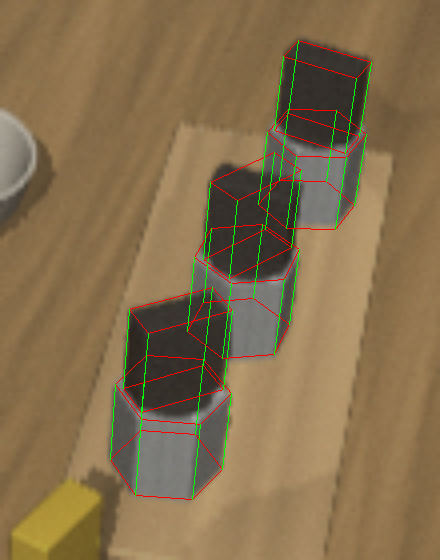

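Emit:
{"method": "send_rows", "body": {
  "plan": "-6 -49 0 0 60; -6 -49 0 0 60; -6 -49 0 0 60; -6 -49 0 0 60; -6 -49 0 0 60; -6 -49 0 0 60; -6 -49 0 0 60; -6 -49 0 0 60"
}}

```text
t: 3.05
eef_pos: [431.9, 165.1, 228.5]
tcp_rot: [3.138, -0.004, 0.016]
ft_force: [1.0, -0.2, 0.9]
opening: 0.63
```

Emit:
{"method": "send_rows", "body": {
  "plan": "-6 -45 20 0 60; -5 -10 20 0 60; 0 0 0 0 60; 0 0 0 0 60"
}}

```text
t: 3.45
eef_pos: [419.3, 224.2, 188.3]
tcp_rot: [3.138, -0.006, 0.031]
ft_force: [-0.6, 0.7, 1.0]
opening: 0.633
```

Run:
```python
from h import *
from cell import eyes,env
import pickle
p=eyes.read_camera("wrist"); print(env.state()["eef_pos"],env.state()["tcp_rot"],proj(p,[496.5,211,66]))
pickle.dump(p,open("w2.pkl","wb")); cv2.imwrite("pics/w2.png",p["image"][...,::-1])
u,v=proj(p,[496.5,211,76])[0].astype(int); 
c=p["image"][max(0,v-75):v+75,u-100:u+100]; cv2.imwrite("pics/w2c.png",cv2.resize(c,None,fx=4,fy=4,interpolation=2)[...,::-1]); print(u-100,max(0,v-75))
```

```text
[419.36969784 223.83083195 188.37871877] [ 3.13843804 -0.00569803  0.02995942] [[342.3948502  149.66198502]]
243 74
```

View pics/w2c.png

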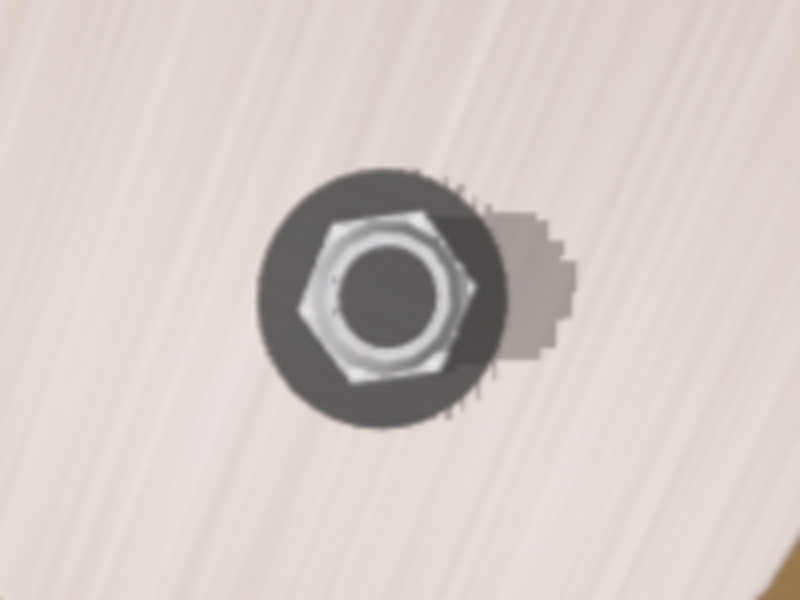

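Run:
```python
from h import *
import pickle
p=pickle.load(open("w2.pkl","rb")); D=pickle.load(open("d.pkl","rb"));ps,pt=D["side"]["p"],D["top"]["p"]
c=np.array([[300,310],[335,225],[425,210],[474,288],[440,370],[352,382]])/4.+[243,74]-.5
for z in (84,86):
    P=np.array([atz(p,u,z)[:2] for u in c]); ce=P.mean(0); d=P-ce; a=np.degrees(np.arctan2(d[:,1],d[:,0])); 
    print(z,ce.round(2),np.linalg.norm(d,axis=1).round(1),"flat yaw",((a-30+30)%60-30).round(1))
# washer ellipse
m=np.array([(383/4+243-.5,298/4+74-.5)])
for z in(64,66,68): print(z,atz(p,m[0],z))
print("washer px radii", 125/4,129/4, "expected", np.ptp(proj(p,[[497,211-26,66],[497,211+26,66]])[:,0])/2)
print(tri([(ps,(340,401.0)),(pt,(195.8,293.1)),(p,m[0])]),tri([(ps,(340,401.0)),(p,m[0])]))
```

```text
84 [496.96 214.39] [17.1 16.9 17.6 16.8 17.1 17.2] flat yaw [9.1 8.9 8.6 8.2 9.3 8.4]
86 [496.87 214.49] [17.  16.8 17.5 16.7 17.  17.1] flat yaw [9.1 8.9 8.6 8.2 9.3 8.4]
64 [497.80002146 214.38423406  64.        ]
66 [497.7166011  214.47505428  66.        ]
68 [497.63318075 214.56587449  68.        ]
washer px radii 31.25 32.25 expected 31.470455624806164
(array([497.11662149, 212.47818952,  64.52149416]), [np.float64(0.932046406933303), np.float64(0.5906529367546492), np.float64(2.462824132272495)]) (array([496.62867176, 214.43933641,  69.07165804]), [np.float64(0.7750263484043298), np.float64(1.2376135026574866)])
```

Emit:
{"method": "send_rows", "body": {
  "plan": "34 43 0 0 60; 34 43 0 0 60; 0 0 0 -0.148 60; 0 0 0 -0.148 60; 0 0 0 -0.148 60; 0 0 0 -0.148 60; 0 0 0 -0.148 60; 0 0 0 -0.148 60"
}}

```text
t: 4.3
eef_pos: [492.3, 131.6, 197.0]
tcp_rot: [3.127, -0.008, 0.934]
ft_force: [-0.3, 0.5, 1.0]
opening: 0.633
```

Emit:
{"method": "send_rows", "body": {
  "plan": "0 0 0 -0.148 60; 0 0 0 -0.148 60; 0 0 0 -0.148 60; 0 0 0 -0.148 60; 0 0 0 0 60; 0 0 0 0 60"
}}

```text
t: 4.9
eef_pos: [495.6, 122.5, 203.1]
tcp_rot: [3.117, 0.001, 1.53]
ft_force: [0.9, -0.1, 0.2]
opening: 0.632
```

Run:
```python
from h import *
from cell import eyes,env
import pickle
p=eyes.read_camera("wrist"); print(env.state()["eef_pos"],env.state()["tcp_rot"],proj(p,[496.5,211,66]))
pickle.dump(p,open("w3.pkl","wb")); cv2.imwrite("pics/w3.png",p["image"][...,::-1])
u,v=proj(p,[496.5,211,76])[0].astype(int); 
c=p["image"][max(0,v-75):v+75,u-100:u+100]; cv2.imwrite("pics/w3c.png",cv2.resize(c,None,fx=4,fy=4,interpolation=2)[...,::-1]); print(u-100,max(0,v-75))
```

```text
[495.6131061  122.61862041 203.06632443] [3.11727090e+00 1.29639844e-03 1.53014556e+00] [[314.96343274 135.58321316]]
214 59
```

View pics/w3c.png

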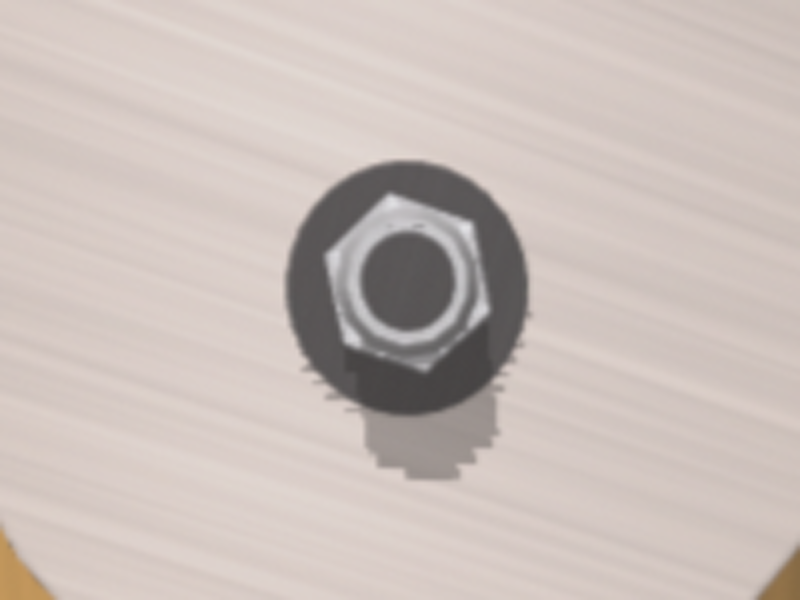

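View pics/w3.png

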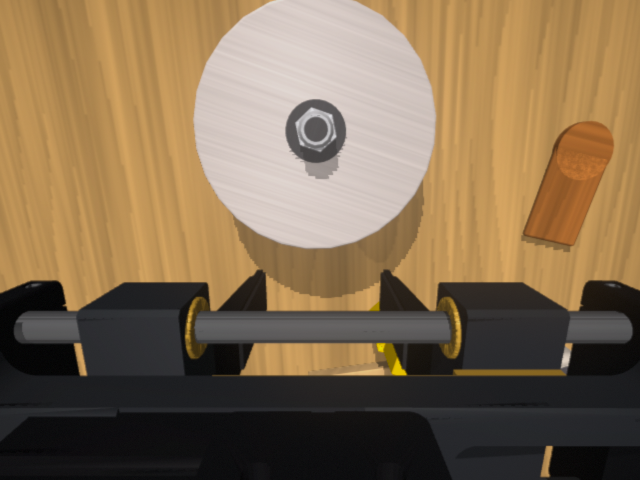

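Run:
```python
from h import *
import pickle
p=pickle.load(open("w3.pkl","rb")); D=pickle.load(open("d.pkl","rb"));ps,pt=D["side"]["p"],D["top"]["p"];p2=pickle.load(open("w2.pkl","rb"))
c=np.array([[390,194],[472,222],[490,318],[426,372],[345,347],[325,260]])/4.+[214,59]-.5
for z in (84,86):
    P=np.array([atz(p,u,z)[:2] for u in c]); ce=P.mean(0); d=P-ce; a=np.degrees(np.arctan2(d[:,1],d[:,0])); 
    print(z,ce.round(2),np.linalg.norm(d,axis=1).round(1),"flat yaw",((a-30+30)%60-30).round(1))
m=np.array((407/4+214-.5,288/4+59-.5))
print(atz(p,m,66),tri([(p,m),(p2,(383/4+243-.5,298/4+74-.5))]))
# fingertip midpoint check
for q,tip in ((p,(323.3,270)),(p2,None)): print(q["extrinsics"].round(4).tolist())
print(proj(p,[[495.6,122.6,203.1]]))
```

```text
84 [497.04 214.03] [17.7 17.7 17.6 17.  17.4 17.3] flat yaw [ 9.  11.2  7.4  9.7 10.1 11. ]
86 [497.02 213.87] [17.6 17.5 17.5 16.9 17.3 17.2] flat yaw [ 9.  11.2  7.4  9.7 10.1 11. ]
[496.93975289 215.13217746  66.        ] (array([497.16897129, 214.69338209,  72.47377021]), [np.float64(0.3450797814689289), np.float64(0.3688048659554366)])
[[0.9988, 0.0464, -0.0142, 494.6569], [-0.0416, 0.9697, 0.2408, 190.6736], [0.0249, -0.2399, 0.9705, 373.1828], [0.0, 0.0, 0.0, 1.0]]
[[0.0303, 0.9721, 0.2327, 485.4992], [-0.9995, 0.0287, 0.0099, 227.7762], [0.003, -0.2329, 0.9725, 358.912], [0.0, 0.0, 0.0, 1.0]]
[[321.85950716 292.08913186]]
```

Emit:
{"method": "send_rows", "body": {
  "plan": "0 0 0 0.128 60; 0 0 0 0.128 60; 0 0 0 0.128 60; 0 0 0 0.128 60; 0 0 0 0.128 60; 0 0 0 0.128 60; 0 0 0 0 60"
}}

```text
t: 5.65
eef_pos: [496.4, 120.1, 204.8]
tcp_rot: [3.123, -0.018, 0.707]
ft_force: [0.1, -0.3, -0.5]
opening: 0.629
```

Emit:
{"method": "send_rows", "body": {
  "plan": "-30.5 37 -4 0 60; -30.5 37 -4 0 60; -30.5 37 -4 0 60; -30.5 37 -4 0 60; -30.5 37 -4 0 60; -30.5 37 -4 0 60; 0 0 0 -0.05 60; 0 0 0 0 60"
}}

```text
t: 6.45
eef_pos: [502.4, -179.6, 231.6]
tcp_rot: [3.119, -0.018, 0.777]
ft_force: [-0.3, -0.3, 0.7]
opening: 0.633
```

Run:
```python
from seg import *
from cell import eyes,env,regions_of
import pickle
p=eyes.read_camera("wrist"); s=env.state(); print(s["eef_pos"],s["tcp_rot"],proj(p,[556,-116,60]))
r=regions_of("socket_a",p)
print([(round(q["confidence"],2),q["bbox"],int(q["pixels"].sum())) for q in r])
pickle.dump((p,r),open("w4.pkl","wb")); cv2.imwrite("pics/w4.png",p["image"][...,::-1])
```

```text
[ 502.62798861 -179.33437672  231.64879009] [ 3.11880022 -0.01801763  0.77577954] [[310.98024283 148.0551028 ]]
[(0.97, [285.8, 116.8, 50.9, 49.8], 1942), (0.96, [416.8, 278.0, 32.6, 29.7], 643), (0.61, [353.4, 198.6, 54.6, 55.6], 2055), (0.6, [194.9, 1.2, 66.0, 81.6], 3294)]
```

View pics/w4.png

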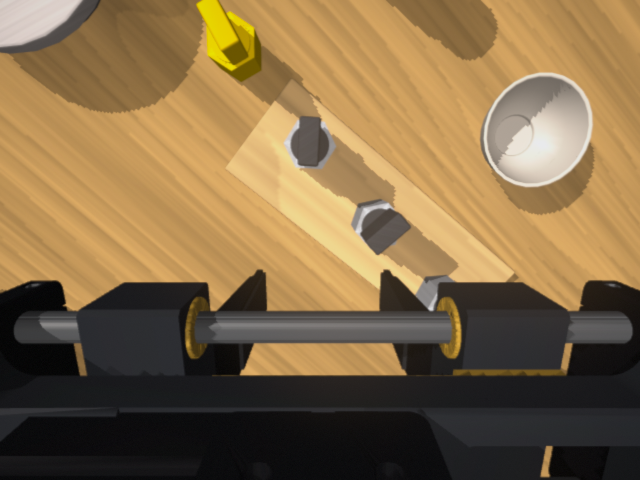

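Run:
```python
from seg import *
import pickle
p4,r4=pickle.load(open("w4.pkl","rb")); p1,r1=pickle.load(open("w1.pkl","rb"));D=pickle.load(open("d.pkl","rb"));ps=D["side"]["p"]
M=lambda p,b: satmask(p,b)
near4=M(p4,(280,108,345,175)); mid4=M(p4,(345,190,418,262)); mid1=M(p1,(285,135,345,195)); far1=M(p1,(398,140,475,205))
for k,v in (("near4",near4),("mid4",mid4)): print(k,v["pixels"].sum(),v["bbox"])
res={}
for k,pr in (("near",[(p4,r4[0]),(ps,D["side"]["socket_a"][1])]),("near_s",[(p4,near4),(ps,D["side"]["socket_a"][1])]),("mid",[(p4,r4[2]),(p1,mid1)]),("mid_s",[(p4,mid4),(p1,mid1)]),("far",[(p1,far1),(ps,D["side"]["socket_a"][0])])):
    X,e,out=fit(pr); print(k); [print("   ",round(f,3),v.round(2)) for f,v in out[:3]]; res[k]=out[0][1]
overlay(p4,[res["near_s"],res["mid_s"]],(200,80,470,310),"pics/o3.png",2.9)
pickle.dump(res,open("res.pkl","wb"))
```

```text
near4 1981 [np.int64(284), np.int64(117), np.int64(52), np.int64(52)]
mid4 2003 [np.int64(351), np.int64(200), np.int64(59), np.int64(54)]
near
    0.054 [ 556.7  -111.95   14.9     0.71]
    0.055 [ 556.91 -112.07   14.88    0.69]
    0.055 [ 556.82 -112.1    14.18    0.71]
near_s
    0.052 [ 557.02 -112.74   14.76    0.72]
    0.052 [ 556.86 -112.65   14.29    0.72]
    0.053 [ 556.93 -112.84   14.53    0.71]
mid
    0.037 [ 5.4953e+02 -2.1806e+02  1.3870e+01 -7.0000e-02]
    0.038 [ 5.4952e+02 -2.1806e+02  1.4320e+01 -5.0000e-02]
    0.038 [ 549.45 -217.97   14.59    3.08]
mid_s
    0.051 [ 5.4967e+02 -2.1813e+02  1.4190e+01 -7.0000e-02]
    0.051 [ 549.61 -218.16   14.66    3.09]
    0.051 [ 5.4957e+02 -2.1812e+02  1.4440e+01 -7.0000e-02]
far
    0.109 [ 5.4125e+02 -3.3840e+02  1.3770e+01 -2.1000e-01]
    0.109 [ 541.29 -337.95   14.6     2.93]
    0.109 [ 541.31 -337.51   14.52    2.91]
```

View pics/o3.png

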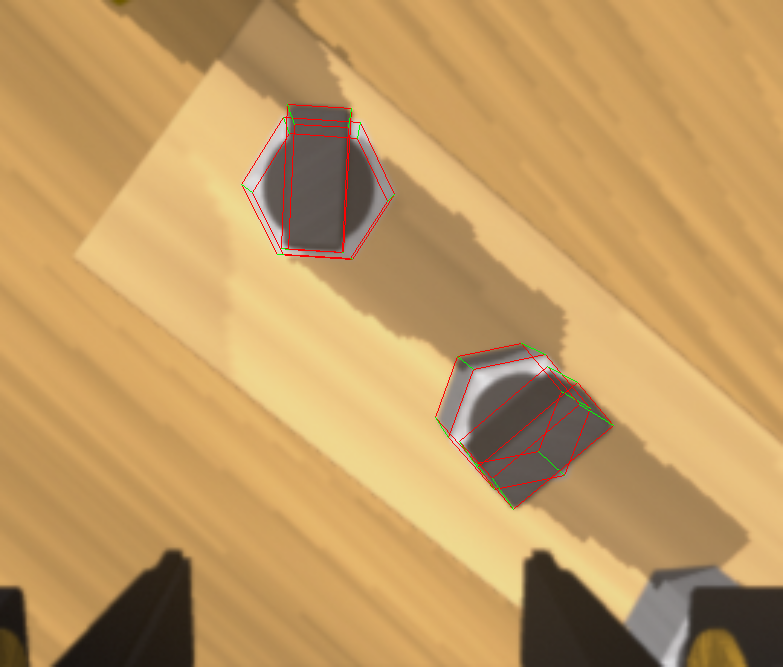

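```bash
cat > fz.py <<'E'
from seg import *
def fitz(p,q,z,x0):
    l,t,w,h=q["bbox"]; views=[(p,q["pixels"],(max(0,int(l)-12),max(0,int(t)-12),min(640,int(l+w)+12),min(480,int(t+h)+12)))]
    f=lambda v: cost([v[0],v[1],z,v[2]],views)
    best=None
    for dy in (-.3,0,.3):
        v0=np.array(x0,float)+[0,0,dy]
        o=minimize(f,v0,method="Nelder-Mead",options=dict(initial_simplex=np.vstack([v0]+[v0+d for d in np.diag([4,4,.15])]),xatol=.03,fatol=1e-4))
        if best is None or o.fun<best.fun: best=o
    return best.fun,best.x
E
python3 - <<'E'
from fz import *
import pickle
p4,r4=pickle.load(open("w4.pkl","rb")); p1,r1=pickle.load(open("w1.pkl","rb"))
for z in (14,16):
    print(z,"near",fitz(p4,satmask(p4,(280,108,345,175)),z,(557,-112.5,.72)),fitz(p4,r4[0],z,(557,-112.5,.72)))
    print("mid",fitz(p4,satmask(p4,(345,190,418,262)),z,(549.5,-218,-.06)),fitz(p1,satmask(p1,(285,135,345,195)),z,(549.5,-218,-.06)))
    print("far",fitz(p1,satmask(p1,(398,140,475,205)),z,(541.5,-338.5,-.2)),fitz(p1,r1[1],z,(541.5,-338,-.2)))
E
```

```text
14 near (np.float64(0.02976842236518573), array([ 557.17105797, -112.59982522,    0.7220498 ])) (np.float64(0.030664740566965998), array([ 557.05905703, -111.91607767,    0.7034723 ]))
mid (np.float64(0.05522865407863131), array([ 5.49433385e+02, -2.18758381e+02, -2.79574888e-02])) (np.float64(0.03911493005781652), array([ 5.49657649e+02, -2.18094158e+02, -5.48559275e-02]))
far (np.float64(0.05117302182318251), array([ 5.42076135e+02, -3.37555235e+02, -1.94237075e-01])) (np.float64(0.02421684396148649), array([ 5.42077119e+02, -3.37825313e+02, -1.95924206e-01]))
16 near (np.float64(0.031792774844578986), array([ 557.10849377, -112.77207423,    0.71541048])) (np.float64(0.03647028968532817), array([ 557.01360481, -112.18262182,    0.70146591]))
mid (np.float64(0.061474956082726795), array([ 5.49394132e+02, -2.18300217e+02, -3.33017147e-02])) (np.float64(0.04279599982690374), array([ 5.49600159e+02, -2.18042475e+02, -5.98159410e-02]))
far (np.float64(0.05817813422399476), array([ 5.42089142e+02, -3.36802073e+02, -2.03822718e-01])) (np.float64(0.028668805716567047), array([ 5.42232253e+02, -3.37113963e+02, -1.89160176e-01]))
```

```bash
cat > go.py <<'E'
import sys,numpy as np
from cell import env
from scipy.spatial.transform import Rotation as Ro
s=env.state(); R=Ro.from_euler("xyz",s["tcp_rot"]).as_matrix()
t=np.array(list(map(float,sys.argv[1:4]))); d=R.T@(t-s["eef_pos"])
print("now",s["eef_pos"].round(1),s["tcp_rot"].round(3),"t",s["t"],"F",s["ft_force"].round(1),"M",s["moment"].round(2),"op",round(s["opening"]*95.1,1))
print("toolshift",d.round(1),"norm",np.linalg.norm(d).round(1),"turn",round(s["tcp_rot"][2]-float(sys.argv[4]),3) if len(sys.argv)>4 else "", "j",s["joints"].round(2),"zaxis",R[:,2].round(3))
E
python3 go.py 557 -112.5 150 .71; python3 go.py 557 -112.5 70
```

```text
now [ 502.7 -178.4  231.6] [ 3.119 -0.018  0.776] t 6.55 F [-0.4 -0.1  0.4] M [ 0.01 -0.05  0.03] op 59.6
toolshift [ 83.5 -10.8  82.9] norm 118.1 turn 0.066 j [-0.47  0.33  1.78  0.01  1.    0.32] zaxis [ 0.029 -0.003 -1.   ]
now [ 502.7 -178.4  231.6] [ 3.119 -0.018  0.776] t 6.55 F [-0.4 -0.1  0.4] M [ 0.01 -0.05  0.03] op 59.6
toolshift [ 82.  -12.6 162.9] norm 182.8 turn  j [-0.47  0.33  1.78  0.01  1.    0.32] zaxis [ 0.029 -0.003 -1.   ]
```

Emit:
{"method": "send_rows", "body": {
  "plan": "28 -3.5 20 0.03 60; 28 -3.5 20 0.035 60; 27 -4 20 0 60; 0 0 10 0 60; 0 0 0 0 60"
}}

```text
t: 7.05
eef_pos: [560.1, -107.8, 161.7]
tcp_rot: [3.119, -0.02, 0.712]
ft_force: [-0.3, 0.8, -0.1]
opening: 0.63
```

```bash
python3 go.py 557 -112.5 70 .71
```

```text
now [ 560.1 -107.8  161.7] [ 3.119 -0.02   0.712] t 7.05 F [-0.3  0.8 -0.1] M [-0.05 -0.05 -0.03] op 59.9
toolshift [-7.3 -0.6 91.6] norm 91.9 turn 0.002 j [-0.31  0.46  1.78  0.01  0.87  0.55] zaxis [ 0.03  -0.004 -1.   ]
```

Emit:
{"method": "send_rows", "body": {
  "plan": "-7 -0.5 20 0 60; 0 0 30 0 60; 0 0 20 0 60; 0 0 10 0 60; 0 0 0 0 60"
}}

```text
t: 7.55
eef_pos: [556.7, -113.0, 83.5]
tcp_rot: [3.114, -0.023, 0.714]
ft_force: [0.1, -0.0, 0.1]
opening: 0.629
```

```bash
python3 go.py 557 -112.5 70 .71
```

```text
now [ 556.7 -113.    83.5] [ 3.114 -0.023  0.714] t 7.55 F [ 0.1 -0.   0.1] M [-0.07  0.01 -0.01] op 59.8
toolshift [ 0.3 -0.6 13.5] norm 13.5 turn 0.004 j [-0.32  0.57  1.85  0.01  0.69  0.53] zaxis [ 0.035 -0.006 -0.999]
```

Emit:
{"method": "send_rows", "body": {
  "plan": "0 -0.5 14 0 60; 0 0 0 0 0; 0 0 0 0 0; 0 0 0 0 0; 0 0 0 0 0; 0 0 0 0 0"
}}

```text
t: 8.15
eef_pos: [558.7, -113.9, 75.5]
tcp_rot: [3.108, -0.026, 0.714]
ft_force: [0.0, 0.0, -0.3]
opening: 0.271
```

```bash
python3 go.py 557 -112.5 120 .71
```

```text
now [ 558.7 -113.9   75.5] [ 3.108 -0.026  0.714] t 8.15 F [ 0.   0.  -0.3] M [ 0.02 -0.01 -0.02] op 25.8
toolshift [  0.8  -0.7 -44.6] norm 44.6 turn 0.004 j [-0.32  0.58  1.86  0.01  0.66  0.53] zaxis [ 0.042 -0.008 -0.999]
```

Emit:
{"method": "send_rows", "body": {
  "plan": "0 0 0 0 0; 0 0 0 0 0"
}}

```text
t: 8.35
eef_pos: [558.2, -113.4, 76.1]
tcp_rot: [3.109, -0.026, 0.714]
ft_force: [-1.9, 1.7, 1.3]
opening: 0.184
```

```bash
python3 go.py 557 -112.5 120 .71
```

```text
now [ 558.2 -113.4   76.1] [ 3.109 -0.026  0.714] t 8.35 F [-1.9  1.7  1.3] M [0.59 0.43 0.03] op 17.5
toolshift [  0.8  -0.1 -43.9] norm 43.9 turn 0.004 j [-0.32  0.58  1.86  0.01  0.67  0.53] zaxis [ 0.041 -0.008 -0.999]
```

Emit:
{"method": "send_rows", "body": {
  "plan": "0 0 -30 0 0; 0 0 -45 0 0; 0 0 -45 0 0; 0 0 0 0 0"
}}

```text
t: 8.75
eef_pos: [551.9, -112.1, 197.4]
tcp_rot: [3.115, -0.022, 0.714]
ft_force: [-0.2, 0.0, -4.9]
opening: 0.189
```

```bash
python3 go.py 497.1 214.3 215 1.204
python3 - <<'E'
from h import *
from cell import eyes
import pickle
p=eyes.read_camera("side"); q=eyes.read_camera("wrist"); pickle.dump((p,q),open("s5.pkl","wb"))
a=cv2.resize(p["image"][100:320,270:450],None,fx=2.5,fy=2.5); b=cv2.resize(q["image"][180:480],(427,200)); 
cv2.imwrite("pics/s5.png",a[...,::-1]); cv2.imwrite("pics/w5.png",q["image"][...,::-1])
E
```

```text
now [ 551.9 -112.1  197.4] [ 3.115 -0.022  0.714] t 8.75 F [-0.2  0.  -4.9] M [-0.03 -0.1  -0.05] op 18.0
toolshift [ 172.6 -282.2  -21.4] norm 331.5 turn -0.49 j [-0.32  0.41  1.76  0.01  0.94  0.53] zaxis [ 0.035 -0.006 -0.999]
```

View pics/s5.png

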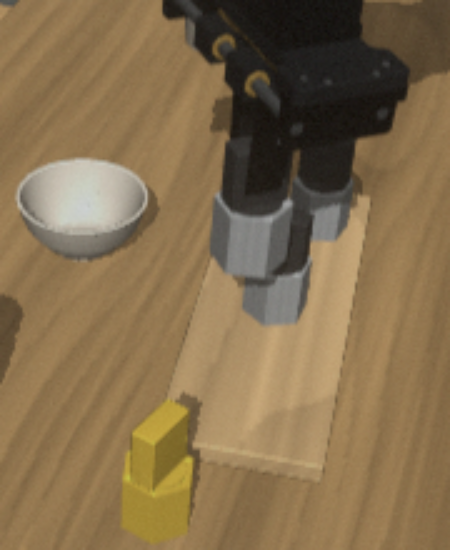

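View pics/w5.png

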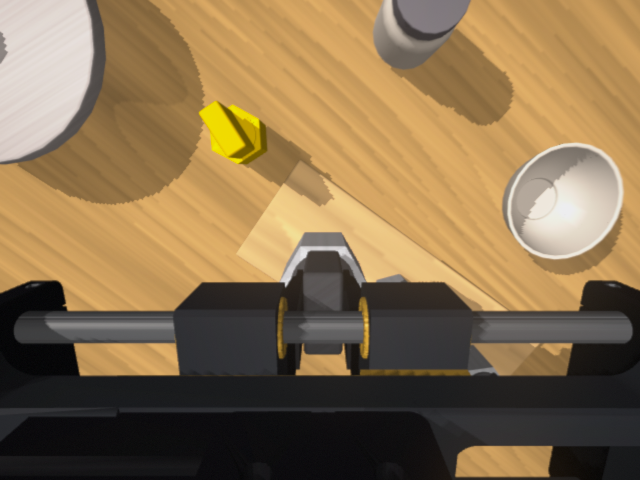

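Emit:
{"method": "send_rows", "body": {
  "plan": "24.6 -40.3 -3 0 0; 24.6 -40.3 -3 0 0; 24.6 -40.3 -3 0 0; 24.6 -40.3 -3 0 0; 24.6 -40.3 -3 0 0; 24.6 -40.3 -3 0 0; 24.6 -40.3 -3 0 0; 0 0 0 0 0"
}}

```text
t: 9.65
eef_pos: [487.9, 224.2, 194.4]
tcp_rot: [3.136, 0.002, 0.708]
ft_force: [0.3, -1.2, -4.0]
opening: 0.188
```

Emit:
{"method": "send_rows", "body": {
  "plan": "0 0 0 -0.098 0; 0 0 0 -0.098 0; 0 0 0 -0.098 0; 0 0 0 -0.098 0; 0 0 0 -0.098 0; 0 0 0 0 0"
}}

```text
t: 10.25
eef_pos: [482.7, 223.5, 181.1]
tcp_rot: [-3.129, 0.019, 1.221]
ft_force: [0.5, 0.6, -4.9]
opening: 0.186
```

```bash
python3 go.py 497.1 214.3 165 1.204
```

```text
now [482.7 223.5 181.1] [-3.129  0.019  1.221] t 10.25 F [ 0.5  0.6 -4.9] M [-0.01 -0.13 -0.01] op 17.7
toolshift [-3.4 16.9 16. ] norm 23.5 turn 0.017 j [ 0.31  0.41  1.81 -0.01  0.94  0.67] zaxis [-0.018 -0.013 -1.   ]
```

```bash
cat > hold.py <<'E'
from h import *
from scipy.spatial.transform import Rotation as Ro
Rm=lambda r: Ro.from_euler("xyz",r).as_matrix()
def rel(foot,yaw,tcp,rot): # socket pose in the tool frame
    R=Rm(rot); S=Ro.from_euler("z",yaw).as_matrix(); return R.T@S, R.T@(np.array(foot)-tcp)
def world(relp,tcp,rot):
    R=Rm(rot); return R@relp[0], R@relp[1]+tcp
def draw(p,S,foot,bx,fn,s=3):
    l,t,r,b=bx; im=cv2.resize(p["image"][t:b,l:r],None,fx=s,fy=s)
    for P in socket_hulls(0,0,0,0):
        P=P@S.T+foot; n=len(P)//2; q=((proj(p,P)+.5-[l,t])*s).astype(int)
        cv2.polylines(im,[q[:n],q[n:]],True,(255,0,0),1)
        for i in range(n): cv2.line(im,tuple(map(int,q[i])),tuple(map(int,q[i+n])),(0,255,0),1)
    cv2.imwrite(fn,im[...,::-1])
E
python3 - <<'E'
from hold import *
from cell import eyes,env
import pickle
rp=rel((557.1,-112.6,16),.712,np.array([558.2,-113.4,76.1]),[3.109,-.026,.714])
pickle.dump(rp,open("rel_near.pkl","wb"))
p=eyes.read_camera("side"); q=eyes.read_camera("wrist"); s=env.state()
S,f=world(rp,s["eef_pos"],s["tcp_rot"]); print("foot",f.round(1),"axis",S[:,2].round(3),"yaw",np.arctan2(S[1,0],S[0,0]))
print(s["eef_pos"],s["tcp_rot"],s["t"]); pickle.dump((p,q,s),open("s6.pkl","wb"))
u=proj(p,f+[0,0,40])[0].astype(int); print(u)
draw(p,S,f,(u[0]-90,u[1]-80,u[0]+90,min(480,u[1]+90)),"pics/s6.png",3.4)
draw(q,S,f,(150,100,490,400),"pics/w6.png",2)
E
```

```text
foot [478.1 222.2 121.7] axis [0.057 0.026 0.998] yaw 1.2155784685097664
[482.89925352 223.56662331 181.60241566] [-3.12934549  0.01817488  1.21641196] 10.35
[356 366]
```

View pics/s6.png

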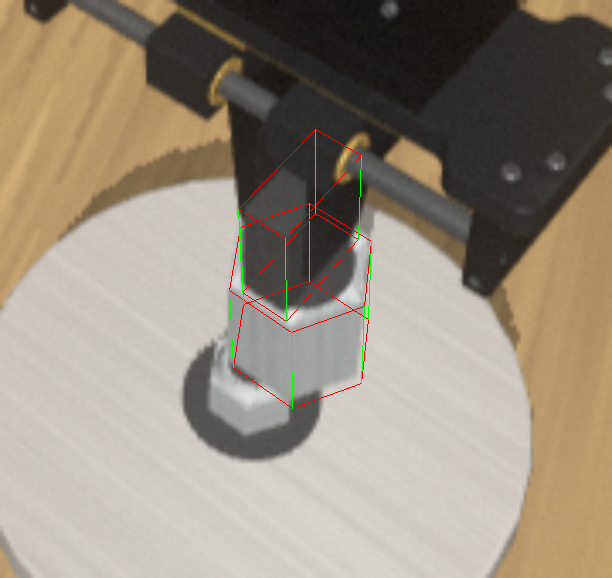

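View pics/w6.png

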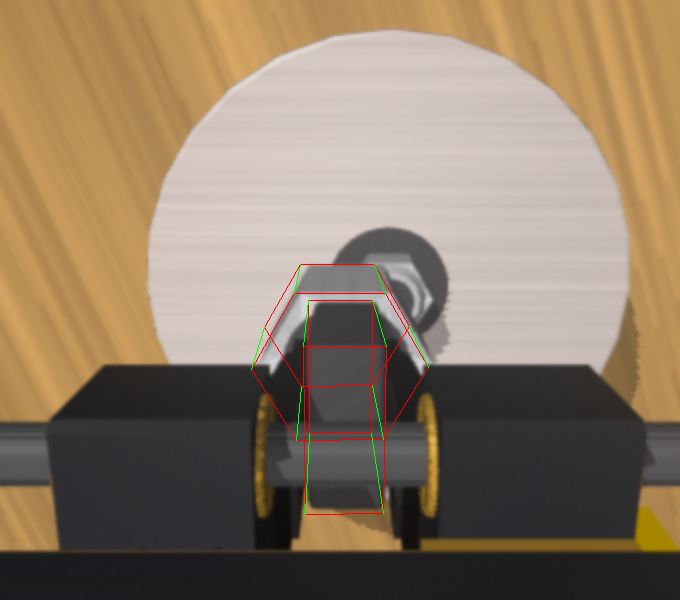

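```bash
cat >> hold.py <<'E'
def squared(relp,ytilt_x=None):
    # tool frame: socket z ~ -z tool. drop tilt along tool y and offset y; keep tilt along tool x
    S,f=relp; zt=S[:,2].copy(); zt[1]=0; zt/=np.linalg.norm(zt); x=S[:,0].copy(); x[1]=0; x-=zt*(x@zt); x/=np.linalg.norm(x)
    return np.c_[x,np.cross(zt,x),zt], np.array([f[0],0,f[2]])
E
python3 - <<'E'
from hold import *
import pickle
rp=squared(pickle.load(open("rel_near.pkl","rb"))); print(rp)
pickle.dump(rp,open("rel_near2.pkl","wb"))
p,q,s=pickle.load(open("s6.pkl","rb"))
S,f=world(rp,s["eef_pos"],s["tcp_rot"]); print("foot",f.round(1),"axis",S[:,2].round(3))
draw(q,S,f,(150,100,490,400),"pics/w6b.png",2)
E
```

```text
(array([[ 0.99966166,  0.        ,  0.02601088],
       [ 0.        , -1.        ,  0.        ],
       [ 0.02601088,  0.        , -0.99966166]]), array([-1.86975378,  0.        , 59.99661539]))
foot [481.2 221.  121.7] axis [0.027 0.037 0.999]
```

View pics/w6b.png

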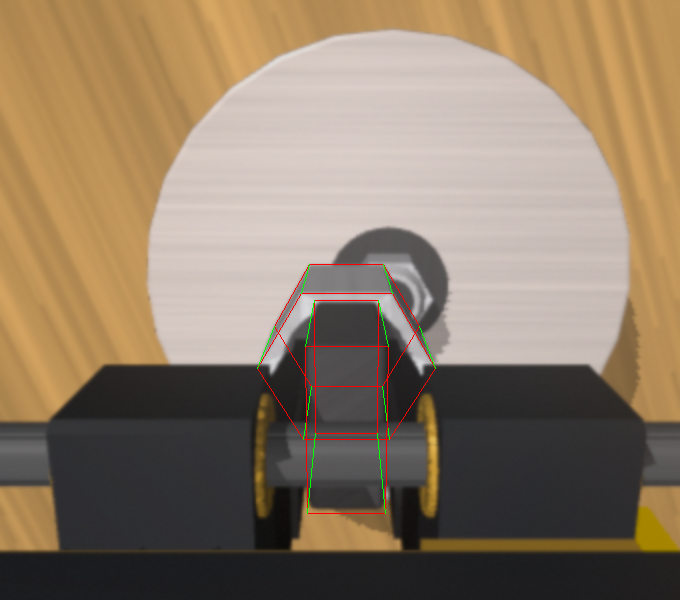

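```bash
cat > aim.py <<'E'
import sys,pickle
from hold import *
from cell import env
rp=pickle.load(open(sys.argv[1],"rb")); t=np.array(list(map(float,sys.argv[2:5]))); s=env.state()
S,f=world(rp,s["eef_pos"],s["tcp_rot"]); R=Rm(s["tcp_rot"])
print("t",s["t"],"tcp",s["eef_pos"].round(1),s["tcp_rot"].round(3),"F",s["ft_force"].round(1),"M",s["moment"].round(2),"op",round(s["opening"]*95.1,1))
print("foot",f.round(1),"axis",S[:,2].round(3),"yaw",round(float(np.arctan2(S[1,0],S[0,0])),3),"toolshift",(R.T@(t-f)).round(1))
if len(sys.argv)>5: print("turn",round(float(np.arctan2(S[1,0],S[0,0]))-float(sys.argv[5]),3))
E
python3 aim.py rel_near2.pkl 497.1 214.3 95 1.204
```

```text
t 10.35 tcp [482.9 223.6 181.6] [-3.129  0.018  1.216] F [-0.1 -0.8 -3.8] M [-0.03 -0.06 -0.03] op 17.9
foot [481.2 221.  121.7] axis [0.027 0.037 0.999] yaw 1.217 toolshift [-0.3 17.6 26.5]
turn 0.013
```

Emit:
{"method": "send_rows", "body": {
  "plan": "0 17.5 14 0.012 0; 0 0 6 0 0; 0 0 0 0 0"
}}

```text
t: 10.65
eef_pos: [498.8, 216.6, 159.3]
tcp_rot: [-3.128, 0.02, 1.197]
ft_force: [-0.4, -0.7, -4.1]
opening: 0.19
```

```bash
python3 aim.py rel_near2.pkl 497.1 214.3 92 1.204
```

```text
t 10.65 tcp [498.8 216.6 159.3] [-3.128  0.02   1.197] F [-0.4 -0.7 -4.1] M [ 0.03 -0.12  0.01] op 18.1
foot [496.9 214.1  99.4] axis [0.029 0.038 0.999] yaw 1.197 toolshift [0.4 0.2 7.4]
turn -0.007
```

Emit:
{"method": "send_rows", "body": {
  "plan": "0.4 0.2 7 0 0; 0 0 3 0 0; 0 0 3 0 0; 0 0 3 0 0"
}}

```text
t: 11.05
eef_pos: [498.1, 217.1, 142.8]
tcp_rot: [-3.128, 0.019, 1.195]
ft_force: [0.0, 0.6, -4.6]
opening: 0.19
```

```bash
python3 aim.py rel_near2.pkl 497.1 214.3 66 1.204
```

```text
t 11.05 tcp [498.1 217.1 142.8] [-3.128  0.019  1.195] F [ 0.   0.6 -4.6] M [ 0.02 -0.12  0.02] op 18.1
foot [496.3 214.6  82.8] axis [0.029 0.037 0.999] yaw 1.195 toolshift [ 0.4  1.1 16.8]
turn -0.009
```

Emit:
{"method": "send_rows", "body": {
  "plan": "0.3 0.8 2 0 0; 0 0 2 0 0; 0 0 2 0 0"
}}

```text
t: 11.35
eef_pos: [498.9, 217.2, 136.5]
tcp_rot: [-3.129, 0.019, 1.195]
ft_force: [0.2, 0.3, -4.5]
opening: 0.19
```

```bash
python3 aim.py rel_near2.pkl 497.1 214.3 66 1.204
```

```text
t 11.35 tcp [498.9 217.2 136.5] [-3.129  0.019  1.195] F [ 0.2  0.3 -4.5] M [-0.05 -0.1  -0.05] op 18.1
foot [497.1 214.7  76.5] axis [0.029 0.037 0.999] yaw 1.195 toolshift [-0.1  0.3 10.5]
turn -0.009
```

Emit:
{"method": "send_rows", "body": {
  "plan": "0 0.2 3 0 0; 0 0 3 0 0; 0 0 2 0 0; 0 0 1 0 0"
}}

```text
t: 11.75
eef_pos: [499.0, 217.0, 126.7]
tcp_rot: [-3.129, 0.019, 1.195]
ft_force: [-2.6, -0.8, 8.4]
opening: 0.184
```

```bash
python3 aim.py rel_near2.pkl 497.1 214.3 66 1.204
python3 - <<'E'
from h import *
from cell import eyes
p=eyes.read_camera("side");cv2.imwrite("pics/s7.png",cv2.resize(p["image"][300:470,250:450],None,fx=3.4,fy=3.4)[...,::-1])
E
```

```text
t 11.75 tcp [499.  217.  126.7] [-3.129  0.019  1.195] F [-2.6 -0.8  8.4] M [-0.2   0.32 -0.  ] op 17.5
foot [497.2 214.5  66.8] axis [0.028 0.037 0.999] yaw 1.195 toolshift [-0.2  0.   0.8]
turn -0.009
```

View pics/s7.png

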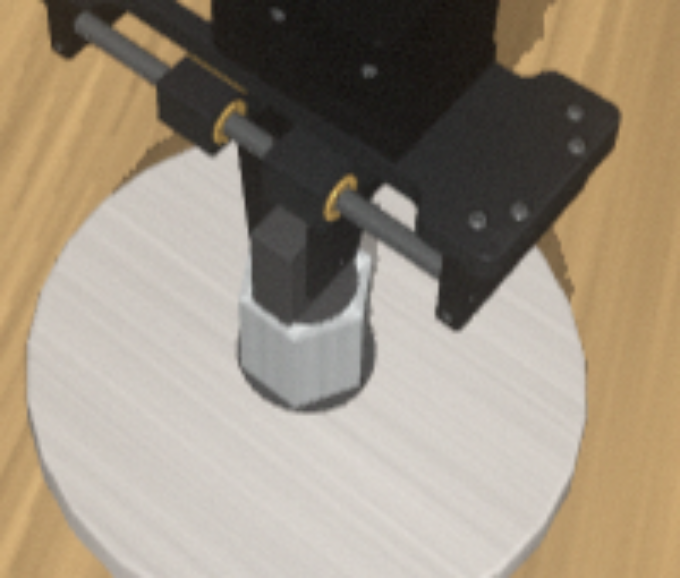

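Emit:
{"method": "send_rows", "body": {
  "plan": "-0.2 0 1.5 0 0; 0 0 1 0 0"
}}

```text
t: 12.0
eef_pos: [499.0, 216.9, 126.7]
tcp_rot: [-3.13, 0.018, 1.195]
ft_force: [-4.4, -1.7, 8.9]
opening: 0.187
```

```bash
python3 aim.py rel_near2.pkl 497.1 214.3 66 1.204
python3 - <<'E'
from hold import *
from cell import eyes,env
import pickle
p=eyes.read_camera("top"); q=eyes.read_camera("wrist"); r=eyes.read_camera("side")
s=env.state(); S,f=world(pickle.load(open("rel_near2.pkl","rb")),s["eef_pos"],s["tcp_rot"])
draw(q,S,f,(150,100,490,400),"pics/w8.png",2)
cv2.imwrite("pics/t8.png",np.hstack([cv2.resize(p["image"][230:350,140:300],None,fx=2.5,fy=2.5),cv2.resize(r["image"][130:290,300:452],None,fx=2.5,fy=2.5)[:300]])[...,::-1])
print(env.state()["t"],s["ft_force"])
E
```

```text
t 12.0 tcp [499.  216.9 126.7] [-3.13   0.018  1.195] F [-4.4 -1.7  8.9] M [-0.24  0.86  0.01] op 17.8
foot [497.2 214.5  66.7] axis [0.027 0.037 0.999] yaw 1.195 toolshift [-0.2 -0.1  0.7]
turn -0.009
12.15 [-4.47580496 -0.69671063  9.58139813]
```

View pics/w8.png

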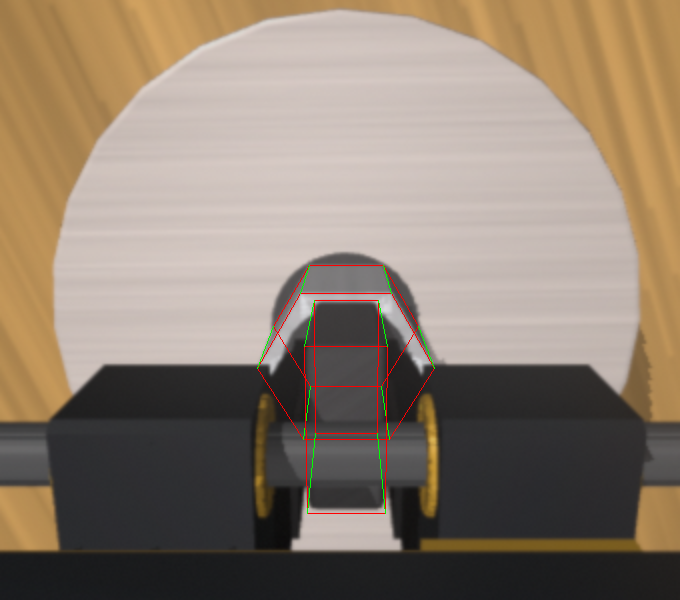

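View pics/t8.png

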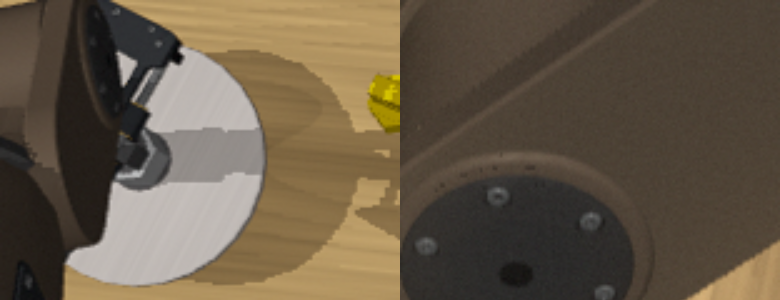

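Emit:
{"method": "send_rows", "body": {
  "plan": "0 0 4 0 0; 0 0 4 0 0"
}}

```text
t: 12.35
eef_pos: [499.2, 217.2, 125.4]
tcp_rot: [-3.134, 0.015, 1.195]
ft_force: [-15.7, -4.9, 48.0]
opening: 0.186
```

```bash
python3 aim.py rel_near2.pkl 497.1 214.3 66 1.204
```

```text
t 12.35 tcp [499.2 217.2 125.4] [-3.134  0.015  1.195] F [-15.7  -4.9  48. ] M [-0.73  3.28  0.17] op 17.7
foot [497.8 214.8  65.4] axis [0.023 0.035 0.999] yaw 1.196 toolshift [-0.7 -0.4 -0.5]
turn -0.008
```

Emit:
{"method": "send_rows", "body": {
  "plan": "0 0 0.5 0 0; 0 0 0.5 0 0"
}}

```text
t: 12.55
eef_pos: [499.4, 217.3, 126.4]
tcp_rot: [-3.136, 0.013, 1.195]
ft_force: [-1.1, -0.3, -3.1]
opening: 0.187
```

```bash
python3 aim.py rel_near2.pkl 497.1 214.3 66 1.204;  python3 - <<'E'
from hold import *
from cell import eyes,env
import pickle
q=eyes.read_camera("wrist"); r=eyes.read_camera("side")
s=env.state(); S,f=world(pickle.load(open("rel_near2.pkl","rb")),s["eef_pos"],s["tcp_rot"])
draw(q,S,f,(150,100,490,400),"pics/w9.png",2)
draw(q,Ro.from_euler("z",1.2).as_matrix(),np.array([497.1,214.3,66]),(150,100,490,400),"pics/w9u.png",2)
draw(q,Ro.from_euler("z",1.2).as_matrix(),np.array([600,1214.3,66]),(150,100,490,400),"pics/w9r.png",2)
cv2.imwrite("pics/s9.png",cv2.resize(r["image"],None,fx=1.2,fy=1.2)[...,::-1])
print(env.state()["t"],s["ft_force"])
E
```

```text
t 12.55 tcp [499.4 217.3 126.4] [-3.136  0.013  1.195] F [-1.1 -0.3 -3.1] M [0.01 0.04 0.01] op 17.8
foot [498.1 215.   66.4] axis [0.02  0.034 0.999] yaw 1.196 toolshift [-1.  -0.7  0.4]
turn -0.008
12.65 [ 0.15308763  1.14426469 -3.0509638 ]
```

View pics/w9u.png

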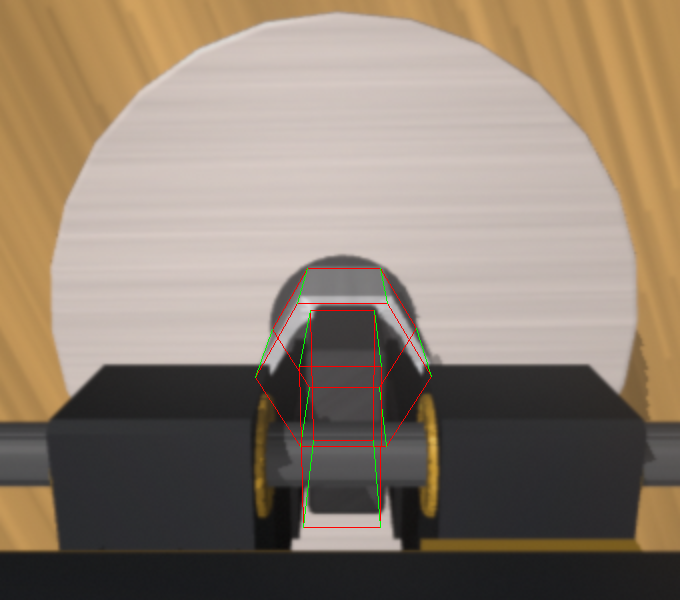

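View pics/w9.png

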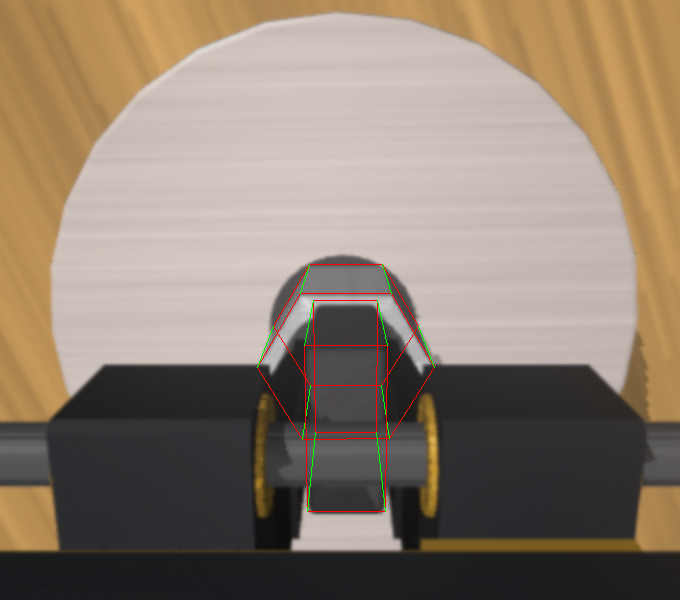

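View pics/s9.png

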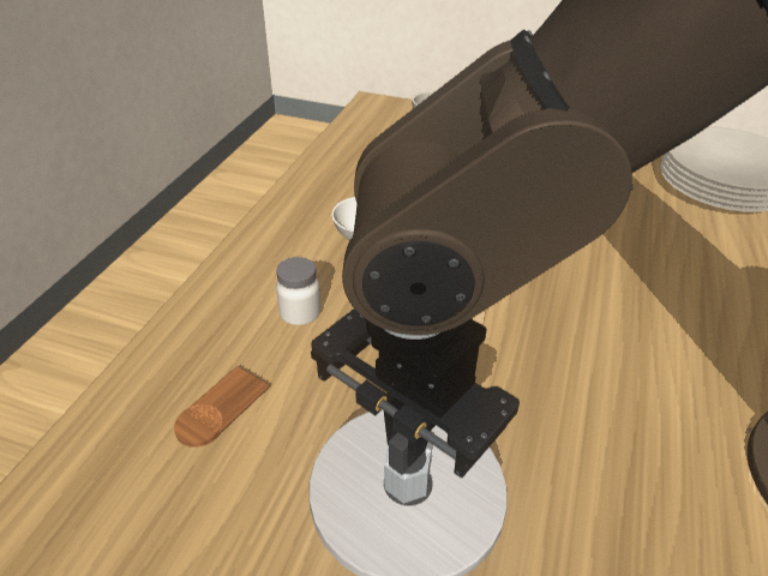

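Emit:
{"method": "send_rows", "body": {
  "plan": "0 0 1.5 0 0; 0 0 1.5 0 0"
}}

```text
t: 12.85
eef_pos: [499.5, 217.3, 125.5]
tcp_rot: [-3.136, 0.013, 1.196]
ft_force: [-8.6, -3.3, 26.7]
opening: 0.188
```

```bash
python3 aim.py rel_near2.pkl 497.1 214.3 66 1.204
python3 - <<'E'
from h import *
from cell import eyes
r=eyes.read_camera("top"); cv2.imwrite("pics/t10.png",r["image"][...,::-1])
E
```

```text
t 12.85 tcp [499.5 217.3 125.5] [-3.136  0.013  1.196] F [-8.6 -3.3 26.7] M [-0.47  1.89  0.08] op 17.9
foot [498.2 214.9  65.5] axis [0.019 0.034 0.999] yaw 1.196 toolshift [-1.  -0.8 -0.5]
turn -0.008
```

View pics/t10.png

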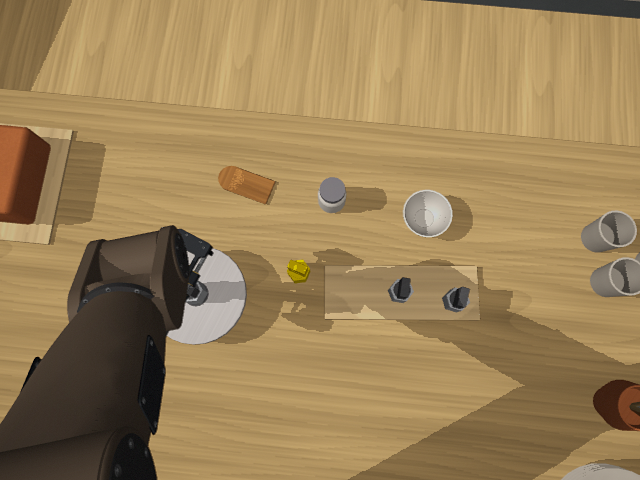

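The other two sockets still stand on the board at (401,289) and (457,298). The bowl, jar and rib haven't moved. The socket is over the nut, gripped and pressed down with about 27 N.

```bash
python3 -c "
from cell import job_done,env
print(job_done()); print(env.state()['ft_force'])"
```

```text
the job is handed in; nothing more can be done
None
the job is handed in; nothing more can be done
```

The first socket I tried fits. It was the one on the ware board nearest the wheel. I handed the job in with it all the way down over the nut and still gripped; no verdict came back.

- **Fit:** the socket went down over the nut without resistance and met the washer with its foot at about z = 66 mm. A wrong socket would have stopped near 88 mm.
- **Seating:** its tilt on first contact was about 0.045 rad, so I pressed up to 48 N to settle it flatter. In the wrist picture it then looked about 0.02 to 0.03 rad off upright. The model tied to the hand still read 0.039 rad, because it cannot see the socket turn in the grip; both are under the 0.08 limit.
- **Position:** that same model put the foot about 1.3 mm from the nut's axis.
- **Grip:** the fingers read 17.9 mm open on the 18 mm block, with about 27 N pressing down.
- **Everything else:** the last top view shows the other two sockets untouched and upright on the ware board, and the bowl, jar and rib where they were.
- **Camera disagreement:** the side and top cameras placed things about 2 to 4 mm differently from the wrist camera. I used the wrist values, because two wrist views of the nut agreed within half a millimetre.

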